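# Feed the black handle scale under the drilling bridge with the push stick

### The job

One black and one yellow knife-handle scale lie in the two guide channels of the drilling jig. Pick up the push stick by its wooden grip and with it, not with the fingers, push the black scale along its channel, under the bridge, until it is fully home against the red end stop; leave the yellow scale where it is. Then set the push stick back down on the bench beside the jig, flat on its sole with the grip upright, and let go.

Things in the scene. Friction and masses are not known exactly. Their poses are not given: they have to be found in the camera images.
- jig: Fixed alu drilling jig 250x112 mm. Origin: centre of underside, on bench; z up, +x feed direction. Floor z=8. Dark walls 8 thick at y=-48,0,48, x -115..110, tops z=22: two channels 40 wide, centred y=-24 and 24, open on top and at -x. Red end stop: face x=110, top z=30. Steel bridge with brass bushings over both at x 53..77, z 32..42 (bushings to 46).
- black_scale: Black knife-handle scale, loose slab 90 (x) x 32 (y) x 12 mm thick, about 40 g. Origin: centre of its underside; x along its length. Starts flat and lengthwise in either channel near the open end, its middle at x = -50 to -20 mm in the jig's frame. Home against the end stop, its middle is at x = 65 mm.
- yellow_scale: Yellow (boxwood) knife-handle scale, same size and shape as the black one, in the other channel. To be left alone.
- push_stick: Push stick, about 90 g, standing on the bench. Origin: centre of its underside; x along its length, z up. Blue sole 150 (x) x 20 (y) x 12 mm high, square ends 75 mm from the middle, both alike (either may push). On its middle a pale wooden grip 50 mm long (x), 18 mm thick (y), up to z = 60: grasp it from above across the 18 mm.

How it is judged:
On the way:
1. the push stick presses on the black scale, which has come to within 30 mm of home (x of black_scale in the frame of jig above 0.035 m and contact force between push_stick and black_scale above 0.1 N), for 0.02 s.
At the end, for the whole second after the job is handed in: The black scale lies flat in its channel within 10 mm of touching the red end stop, at rest; the yellow scale is within 12 mm of where it started; the push stick stands flat on its sole on the bench (underside within 6 mm of the bench, tilted less than 4.5 degrees), at rest and released (x of black_scale in the frame of jig between 0.055 and 0.07 m and y of black_scale in the frame of jig between -0.045 and 0.045 m and z of black_scale in the frame of jig below 0.012 m and angle between black_scale's own z axis and vertical below 0.1 rad and linear speed of each of black_scale, push_stick below 0.01 m/s and distance of yellow_scale from where it was at the start of the episode below 0.012 m and height (world z) of push_stick below 0.006 m and angle between push_stick's own z axis and vertical below 0.08 rad and contact force between the fingers and push_stick below 0.05 N).
It fails at once if the fingers push or grip the black scale (contact force between the fingers and black_scale above 1 N).
It fails at once if the yellow scale is shifted by more than 12 mm (distance of yellow_scale from where it was at the start of the episode above 0.012 m).
It also fails if it takes over 43 s, if anything falls off the work surface, if the arm or the gripper's body presses on something with over 40 N, if the wrist force passes 120 N, or if a joint passes its speed limit or range.

### The arm

A 7-joint arm with a two-finger parallel gripper is mounted at the origin on the work surface. World frame = base frame: x ahead of the robot, y to its left, z up, the work surface at z = 0. Lengths are in m, angles in rad, forces in N, time in s.
With the tool pointing down it reaches from about 0.425 to 0.875 m from the base axis. Payload 9.9 kg.
Tool frame: the origin (TCP) lies at the very end of the fingers, on their centre line; the grasp point (between the pads) lies 19 mm behind it; z points along the fingers, y is the line along which they close (so a half turn about z gives the same grasp; the last joint's range is limited). The gripper opens to 85 mm and grips with 20 to 120 N. Pads are 22 mm wide; open, the fingers measure 114 mm over their backs; the gripper's body (76 mm by 85 mm) begins 54 mm behind the grasp point. The pads swing forward as they close: fully open they stand 13 mm farther back than shut.
Start: joints at [1.064, 0.576, 0.025, 1.437, -0.015, 1.129, -0.057], TCP at [0.277, -0.616, 0.231] pointing down, gripper open.
Joint ranges: [-2.76, 2.76], [-0.34, 2.15], [-1.52, 1.57], [0.19, 2.46], [-1.09, 4.23], [0.17, 1.99], [-2.82, 2.82]. Speed limits (rad/s): [2.22, 2.22, 3.01, 3.01, 3.14, 3.14, 3.14].

### API

Orientations are given as a rotation vector (axis times angle).
In Python, from rig import bot, cam, telemetry gives the robot as it stands (bot), with the cameras (cam) and the readings (telemetry).
- The arm moves only by the shell command python3 shift.py [FORCE], which reads ROWS from standard input. ROWS is a JSON list of rows, 1 to 10 of them, each written [opening, [dx, dy, dz], turn]: the opening from 0.0 (shut) to 1.0 (fully open), then dx, dy, dz in shares of the most that a row can go, 1 being 50 mm, then a turn about the tool's z in shares of pi rad (1.0 is pi rad); each row shifts and turns the commanded pose from where the row before left it, along the tool's axes as they then stand; what a row does not reach is not made up. A row lasts 1/10 s, in which the tool goes at most 0.05 m and 0.15 rad, less where a joint would pass 70% of its speed; a pose out of reach is approached as far as the arm can. The fingers move at their own pace and stop on an object; FORCE is the grip in N (left out, the last holds). Time passes only in rows, so rows that do not move let the fingers close. It prints the time, the measured TCP pose, the force, the opening and the grip force at its end. A shift or turn number past 1, either way, is cut back to 1. Input that does not fit is refused with a message, and nothing moves.
- telemetry.get_obs(): the state, without advancing time (a new reading comes with each control period).
- cam.snapshot(name): name is "side" or "top"; returns the picture (384x512x3 uint8, red, green, blue); there is no depth.
- cam.calibration(name): a dict with "camera_matrix" (3x3 intrinsics, pixels), "camera_from_world" (4x4, takes a point from world to camera coordinates). Camera axes: x right, y up, looking along -z (the intrinsics and any distortion apply to the point x, -y, -z); pixel columns grow to the right and rows downward; lengths in m; the calibration is good to about 2 mm. A picture is of the moment at which its call begins. calibration takes no time and is no camera call.
- bot.finish_job(): hands the job in; it is judged then, once.
The state is a dict: "t": time; "joint_pos": joint angles; "dq": joint speeds; "joint_torque": joint torques, N m; "tcp_pos": TCP position; "ee_rot": TCP orientation; "wrist_force": force on the tool from outside, world axes, zero at the start; "torque": the same for the moment, N m; "width": opening from 0.0 (shut) to 1.0 (fully open); "grip_force": force on a finger pad.
Only numpy, scipy, OpenCV 4.12 (cv2) and the standard library are available. Lean on these libraries where they do the work, as an engineer would, in place of code of your own. Each camera call takes 0.05 s, during which the arm holds its last target. There are 200 camera calls.

## Working session

There is one attempt and no reset: what is moved stays moved. The work goes in short steps, Python scripts to look and compute and a shell command to move; the robot and the scene stay as the last step left them, time stands still between calls to the robot, and variables do not carry over. Pictures are saved under pics/ and viewed, at most 10 in all, crops included, and the job is handed in when it is done.

```bash
ls; mkdir -p pics
python3 - <<'E'
from rig import bot, cam, telemetry
import cv2,json
o=telemetry.get_obs();print(o['t'],o['tcp_pos'],o['ee_rot'],o['width'])
for n in ("side","top"):
    im=cam.snapshot(n);cv2.imwrite(f"pics/{n}0.png",im[:,:,::-1])
    c=cam.calibration(n);print(n,c)
E
```

```text
pics
rig.py
shift.py
0.0 [ 0.27681265 -0.61513523  0.23046857] [-3.07012728e+00 -6.58899486e-01  5.72205091e-04] 1.002192182786525
side {'camera_matrix': array([[389.93460986,   0.        , 259.98440688],
       [  0.        , 389.93460986, 192.93491091],
       [  0.        ,   0.        ,   1.        ]]), 'camera_from_world': array([[-0.67972183, -0.73321692,  0.01926595,  0.47815784],
       [ 0.55007481, -0.49221481,  0.67464234, -0.29035959],
       [-0.48517619,  0.46916684,  0.73789331, -0.57356711],
       [ 0.        ,  0.        ,  0.        ,  1.        ]])}
top {'camera_matrix': array([[376.59195784,   0.        , 244.822475  ],
       [  0.        , 376.59195784, 188.81067797],
       [  0.        ,   0.        ,   1.        ]]), 'camera_from_world': array([[-0.04720805, -0.99888179, -0.00256511,  0.16438728],
       [ 0.97762864, -0.04673025,  0.20508173, -0.53666551],
       [-0.20497227,  0.00717379,  0.97874149, -0.6978013 ],
       [ 0.        ,  0.        ,  0.        ,  1.        ]])}
```

View pics/side0.png

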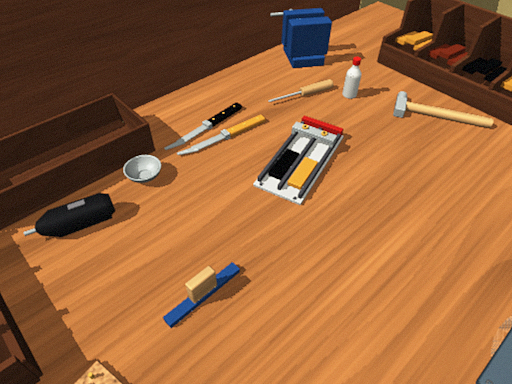

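View pics/top0.png

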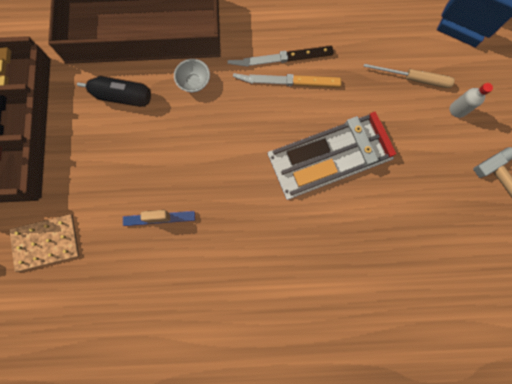

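Side: the push stick is at (202,295) with the grip at (200,283), and the jig is near (300,160) with its red stop at the far end (322,125). Top: the stick is at (159,218), the black scale is in the far channel at (308,152), yellow is at (316,172), and the red stop is at (383,135). Next I'll measure.

```bash
cat > h.py <<'E'
import numpy as np,cv2
from rig import bot, cam, telemetry
C={n:cam.calibration(n) for n in("side","top")}
def ray(n,px):
    K,T=C[n]["camera_matrix"],C[n]["camera_from_world"]
    d=np.linalg.inv(K)@[px[0],px[1],1.]; d=np.array([d[0],-d[1],-d[2]])
    R=T[:3,:3]; return -R.T@T[:3,3], R.T@d
def plane(n,px,z):
    o,d=ray(n,px); return o+d*(z-o[2])/d[2]
def tri(ps,pt):
    (a,u),(b,v)=ray("side",ps),ray("top",pt)
    s=np.linalg.lstsq(np.c_[u,-v],b-a,rcond=None)[0]
    p,q=a+u*s[0],b+v*s[1]; return (p+q)/2,np.linalg.norm(p-q)
def proj(n,p):
    K,T=C[n]["camera_matrix"],C[n]["camera_from_world"]
    c=T[:3,:3]@p+T[:3,3]; q=K@[c[0],-c[1],-c[2]]; return q[:2]/q[2]
def mask(im,lo,hi,box):
    h=cv2.cvtColor(im,cv2.COLOR_RGB2HSV); m=cv2.inRange(h,np.array(lo),np.array(hi))
    k=np.zeros_like(m); x0,y0,x1,y1=box; k[y0:y1,x0:x1]=255; m&=k
    cs,_=cv2.findContours(m,cv2.RETR_EXTERNAL,cv2.CHAIN_APPROX_NONE)
    return max(cs,key=cv2.contourArea),m
E
cat > m.py <<'E'
from h import *
B={"side":dict(blue=(150,240,260,340),grip=(180,255,222,305),red=(295,110,350,140),yel=(283,150,325,195),blk=(262,140,310,188)),
   "top":dict(blue=(110,200,210,235),grip=(135,205,172,225),red=(365,105,400,160),yel=(290,155,345,188),blk=(285,134,332,168))}
H=dict(blue=((100,100,30),(130,255,255)),grip=((10,40,150),(30,160,255)),red=((0,180,60),(6,255,255)),yel=((10,170,120),(28,255,255)),blk=((0,0,0),(179,255,38)))
for n in B:
    im=cam.snapshot(n); vis=cv2.cvtColor(im,cv2.COLOR_RGB2BGR)
    for k in B[n]:
        c,m=mask(im,*H[k],B[n][k]); r=cv2.minAreaRect(c)
        print(n,k,cv2.contourArea(c),np.round(cv2.boxPoints(r),1).tolist())
        cv2.drawContours(vis,[c],-1,(255,0,255),1)
    if n=="top": crops=[vis[195:240,105:215],vis[105:205,260:400]]
    else: crops=[vis[255:330,155:250],vis[110:205,250:350]]
    cv2.imwrite(f"pics/{n}1.png",np.vstack([cv2.resize(c,(560,int(560*c.shape[0]/c.shape[1])),interpolation=0)for c in crops])[:1200] if 0 else np.hstack([cv2.resize(c,(int(280*c.shape[1]/c.shape[0]) if n=='side' else 390,280),interpolation=0) for c in crops]))
E
python3 m.py
```

```text
side blue 733.5 [[162.3000030517578, 317.3999938964844], [232.6999969482422, 261.1000061035156], [240.8000030517578, 271.20001220703125], [170.39999389648438, 327.5]]
side grip 326.0 [[179.0, 292.0], [200.5, 259.70001220703125], [215.5, 269.70001220703125], [194.0, 302.0]]
side red 254.0 [[300.29998779296875, 122.0999984741211], [302.79998779296875, 114.5999984741211], [343.0, 128.0], [340.5, 135.5]]
side yel 409.0 [[286.3999938964844, 182.89999389648438], [305.29998779296875, 154.5], [317.1000061035156, 162.39999389648438], [298.20001220703125, 190.8000030517578]]
side blk 462.5 [[261.3999938964844, 176.60000610351562], [290.29998779296875, 139.5], [303.29998779296875, 149.60000610351562], [274.5, 186.6999969482422]]
top blue 110.0 [[123.4000015258789, 216.89999389648438], [143.39999389648438, 215.1999969482422], [144.0, 223.0], [124.0999984741211, 224.6999969482422]]
top grip 398.0 [[135.0, 205.0], [171.0, 205.0], [171.0, 219.0], [135.0, 219.0]]
top red 295.5 [[367.3999938964844, 114.80000305175781], [375.0, 111.0], [396.20001220703125, 153.39999389648438], [388.6000061035156, 157.1999969482422]]Traceback (most recent call last):
  File "m.py", line 8, in <module>
    c,m=mask(im,*H[k],B[n][k]); r=cv2.minAreaRect(c)
        ~~~~^^^^^^^^^^^^^^^^^^
  File "h.py", line 21, in mask
    return max(cs,key=cv2.contourArea),m
           ~~~^^^^^^^^^^^^^^^^^^^^^^^^
ValueError: max() iterable argument is empty
```

Run:
```python
import cv2,numpy as np
t=cv2.imread("pics/top0.png");s=cv2.imread("pics/side0.png")
a=cv2.resize(t[195:240,110:210],(400,180),interpolation=cv2.INTER_CUBIC)
b=cv2.resize(t[105:205,260:400],(560,400),interpolation=cv2.INTER_CUBIC)
c=cv2.resize(s[255:335,155:250],(380,320),interpolation=cv2.INTER_CUBIC)
d=cv2.resize(s[110:205,250:350],(400,380),interpolation=cv2.INTER_CUBIC)
cv2.imwrite("pics/cropT.png",np.vstack([np.pad(a,((0,0),(0,160),(0,0))),b]))
cv2.imwrite("pics/cropS.png",np.hstack([np.pad(c,((0,60),(0,0),(0,0))),d]))
for p in [(133,220),(185,216),(152,215),(318,171),(308,152)]: print(p,cv2.cvtColor(t,cv2.COLOR_BGR2HSV)[p[1],p[0]])
for p in [(190,304),(200,283),(302,174),(287,163)]: print(p,cv2.cvtColor(s,cv2.COLOR_BGR2HSV)[p[1],p[0]])
```

```text
(133, 220) [110 118 125]
(185, 216) [113  95 123]
(152, 215) [ 16 118 214]
(318, 171) [ 16 162 212]
(308, 152) [11 85 60]
(190, 304) [108 183 155]
(200, 283) [ 16 134 177]
(302, 174) [ 20 184 243]
(287, 163) [120  28   9]
```

View pics/cropT.png

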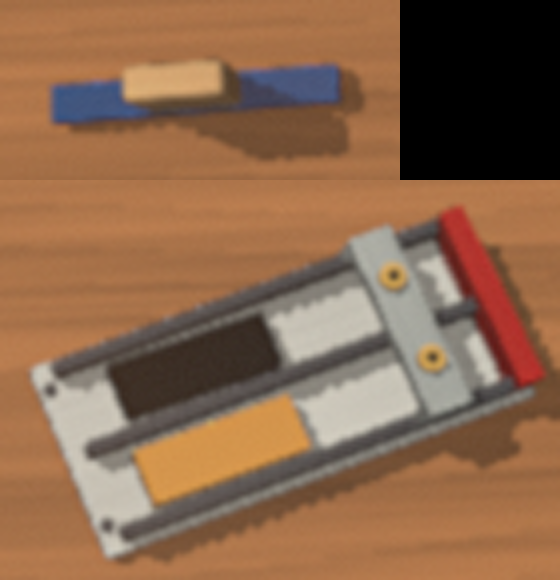

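View pics/cropS.png

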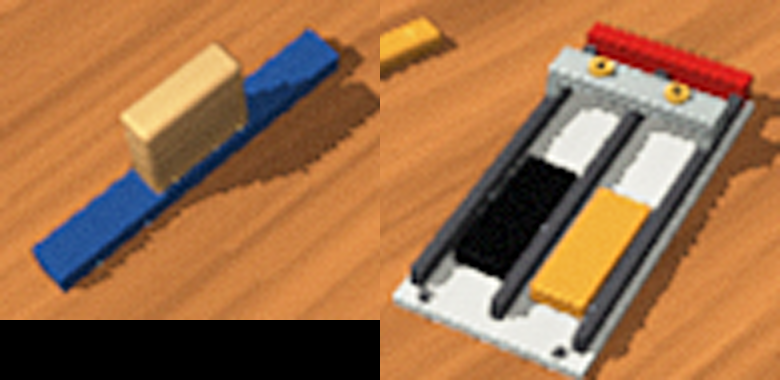

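Crops: in the top view the black scale's corners are near crop (108,370), (268,318), (283,365), (125,418). The red stop's face runs (440,215) to (521,385), the plate's left corners are (32,370) and (110,555), and the stick's sole runs (52,105) to (340,85). I'll fit poses from these corners and check the heights with both views.

```bash
cat > pose.py <<'E'
from h import *
T1=lambda u,v:((u+.5)/4-.5+110,(v+.5)/4-.5+195)
T2=lambda u,v:((u+.5)/4-.5+260,(v-180+.5)/4-.5+105)
S1=lambda u,v:((u+.5)/4-.5+155,(v+.5)/4-.5+255)
S2=lambda u,v:((u-380+.5)/4-.5+250,(v+.5)/4-.5+110)
f=lambda a:np.round(a,4)
# heights by two views
for nm,s,t in [("grip top A",S1(121,118),T1(122,68)),("grip top B",S1(222,44),T1(222,60)),("grip C",S1(242,66),T1(226,100)),("grip D",S1(142,140),T1(126,105)),
 ("sole L a",S1(34,245),T1(52,86)),("sole L b",S1(62,277),T1(55,124)),("sole R a",S1(308,30),T1(338,66)),("sole R b",S1(338,50),T1(341,103)),
 ("bush1",S2(600,66),T2(393,275)),("bush2",S2(678,92),T2(432,357)),("plate L",S2(394,296),T2(32,370)),("plate B",S2(582,374),T2(110,555)),
 ("blk 1",S2(456,260),T2(108,370)),("blk 2",S2(500,275),T2(125,418)),("blk 3",S2(533,157),T2(268,318)),("blk4",S2(579,174),T2(283,365)),
 ("yel1",S2(532,295),T2(133,458)),("yel 2",S2(580,310),T2(155,503)),("yel3",S2(606,188),T2(293,395)),("yel4",S2(650,206),T2(312,440)),
 ("red a",S2(752,70),T2(543,375))]:
    p,g=tri(s,t); print(nm,f(p),"gap",round(g,4))
P=[plane("top",T2(*q),z)[:2] for q,z in[((32,370),.008),((110,555),.008),((440,215),.03),((521,385),.03),((393,275),.046),((432,357),.046)]]
J=np.array([(-.125,.056),(-.125,-.056),(.11,.056),(.11,-.056),(.065,.024),(.065,-.024)]);P=np.array(P)
def fit(J,P):
    a,b=J-J.mean(0),P-P.mean(0); th=np.arctan2((a[:,0]*b[:,1]-a[:,1]*b[:,0]).sum(),(a*b).sum())
    R=np.array([[np.cos(th),-np.sin(th)],[np.sin(th),np.cos(th)]]); t=P.mean(0)-R@J.mean(0)
    return th,R,t,P-(J@R.T+t)
th,R,t,e=fit(J,P);print("jig",f(th),f(t));print(f(e))
b=np.array([plane("top",T2(*q),.02)[:2] for q in[(108,370),(125,418),(268,318),(283,365)]]);print("blk in jig",f((b-t)@R))
b=np.array([plane("top",T2(*q),.02)[:2] for q in[(133,458),(155,503),(293,395),(312,440)]]);print("yel in jig",f((b-t)@R))
g=np.array([plane("top",T1(*q),.06)[:2] for q in[(122,68),(222,60),(226,100),(126,105)]])
s=np.array([plane("top",T1(*q),.012)[:2] for q in[(52,86),(338,66),(341,103),(55,124)]])
for q,L,W in((g,.05,.018),(s,.15,.02)):
    r=fit(np.array([(-L,W),(L,W),(L,-W),(-L,-W)])/2,q);print("stick",f(r[0]),f(r[2]),f(r[3]).tolist())
from scipy.spatial.transform import Rotation as Ro
o=telemetry.get_obs();M=Ro.from_rotvec(o['ee_rot']).as_matrix();print(f(M),f(o['tcp_pos']),o['t'])
E
python3 pose.py
```

```text
grip top A [0.5066 0.3466 0.0577] gap 0.0019
grip top B [0.5075 0.2968 0.0577] gap 0.0037
grip C [0.4899 0.2964 0.0599] gap 0.0027
grip D [0.4899 0.3454 0.06  ] gap 0.003
sole L a [0.5061 0.3949 0.0151] gap 0.001
sole L b [0.4869 0.3937 0.0147] gap 0.0007
sole R a [0.5111 0.2472 0.0103] gap 0.0009
sole R b [0.4913 0.2457 0.0153] gap 0.0021
bush1 [ 0.6645 -0.105   0.0438] gap 0.0004
bush2 [ 0.6182 -0.1203  0.0444] gap 0.0011
plate L [0.6339 0.0848 0.0051] gap 0.0
plate B [0.5293 0.0491 0.0036] gap 0.0008
blk 1 [0.6303 0.0433 0.0078] gap 0.0016
blk 2 [0.602  0.037  0.0131] gap 0.0004
blk 3 [ 0.6548 -0.0436  0.0151] gap 0.0019
blk4 [ 0.6256 -0.049   0.0188] gap 0.0007
yel1 [0.5801 0.0345 0.0127] gap 0.0001
yel 2 [0.5545 0.0248 0.0145] gap 0.0001
yel3 [ 0.609  -0.0534  0.0168] gap 0.0013
yel4 [ 0.5836 -0.0617  0.0157] gap 0.0022
red a [ 0.6094 -0.1807  0.034 ] gap 0.0004
jig -1.2505 [ 0.6201 -0.0505]
[[-0.001  -0.0008]
 [ 0.0013 -0.0007]
 [-0.0052 -0.0014]
 [ 0.0039  0.0023]
 [ 0.0006  0.0004]
 [ 0.0004  0.0002]]
blk in jig [[-0.0886  0.0369]
 [-0.0903  0.009 ]
 [ 0.003   0.0329]
 [-0.0001  0.0058]]
yel in jig [[-0.0947 -0.0127]
 [-0.0933 -0.0394]
 [-0.0019 -0.0115]
 [-0.0025 -0.0378]]
stick -1.5421 [0.4983 0.321 ] [[0.0005, 0.0003], [0.0007, 0.0012], [-0.0012, -0.0002], [0.0001, -0.0013]]
stick -1.5453 [0.4988 0.3207] [[0.0001, 0.0003], [-0.0003, 0.0007], [0.0001, 0.0001], [0.0001, -0.0011]]
[[ 9.119e-01  4.104e-01 -4.000e-04]
 [ 4.104e-01 -9.119e-01  9.000e-04]
 [-0.000e+00 -1.000e-03 -1.000e+00]] [ 0.2769 -0.6153  0.2308] 0.2
```

The rows are not in the units I measure in: shifts go in shares of 50 mm and turns go in shares of pi rad. I convert before sending: 0.04 m is 0.8, -0.15 rad / 3.1416 = -0.0477.

```bash
echo '[[1, [0, 0, 0], -0.0477], [1, [0, 0, 0], -0.0477], [1, [0, 0, 0], -0.0477], [1, [0, 0, 0], -0.0477], [1, [0, 0, 0], -0.0477], [1, [0, 0, 0], -0.0477], [1, [0, 0, 0], -0.0477], [1, [0, 0, 0], -0.0398], [1, [0, 0.8, 0], 0], [1, [0, 0.8, 0], 0]]' | python3 shift.py 60
cat > w.py <<'E'
import sys,numpy as np
from rig import bot, cam, telemetry
from scipy.spatial.transform import Rotation as Ro
o=telemetry.get_obs();M=Ro.from_rotvec(o['ee_rot']).as_matrix()
x,y,z,psi=map(float,sys.argv[1:]);p=np.arctan2(M[1,0],M[0,0])
print("t",o['t'],"pos",np.round(o['tcp_pos'],4),"psi",round(p,4),"toolz",np.round(M[:,2],3),"tool shift",np.round(M.T@(np.array([x,y,z])-o['tcp_pos']),4),"turn",round(p-psi,4),"F",np.round(o['wrist_force'],1),o['width'])
E
python3 w.py 0.4985 0.321 0.12 1.598
```

```text
t: 1.2
tcp_pos: [0.356, -0.6143, 0.2313]
ee_rot: [-2.195, -2.247, 0.001]
wrist_force: [-0.1, -0.9, 1.2]
width: 1.001
grip_force: 0.0
t 1.2 pos [ 0.356  -0.6143  0.2313] psi 1.5944 toolz [-0.001 -0.    -1.   ] tool shift [0.9317 0.1647 0.111 ] turn -0.0036 F [-0.1 -0.9  1.2] 1.001359888263321
```

Converted, 0.047 m is 0.94, 0.015 m is 0.3.

```bash
echo '[[1, [0.94, 0.3, 0], 0], [1, [0.94, 0.3, 0], 0], [1, [0.94, 0.3, 0], 0], [1, [0.94, 0.3, 0], 0], [1, [0.94, 0.3, 0], 0], [1, [0.94, 0.3, 0], 0], [1, [0.94, 0.3, 0], 0], [1, [0.94, 0.3, 0], 0], [1, [0.94, 0.3, 0], 0], [1, [0.94, 0.3, 0], 0]]' | python3 shift.py >/dev/null
python3 w.py 0.4985 0.321 0.12 1.598
```

```text
t 2.2 pos [ 0.4944 -0.1377  0.2314] psi 1.5974 toolz [ 0. -0. -1.] tool shift [0.4585 0.0163 0.1113] turn -0.0006 F [ 1.4 -0.8 -0.9] 0.9997750264988329
```

Converted, 0.045 m is 0.9, 0.04 m is 0.8.

```bash
echo '[[1, [0.9, 0, 0], 0], [1, [0.9, 0, 0], 0], [1, [0.9, 0, 0], 0], [1, [0.9, 0, 0], 0], [1, [0.9, 0, 0], 0], [1, [0.9, 0, 0], 0], [1, [0.9, 0, 0], 0], [1, [0.9, 0, 0], 0], [1, [0.9, 0, 0], 0], [1, [0.8, 0, 0], 0]]' | python3 shift.py >/dev/null
python3 w.py 0.4985 0.321 0.12 1.598
```

```text
t 3.2 pos [0.4817 0.3076 0.2313] psi 1.5985 toolz [-0.  0. -1.] tool shift [0.0129 0.0172 0.1113] turn 0.0005 F [ 0.9  0.4 -0.4] 0.9998019688656045
```

Converted, 0.04 m is 0.8, 0.03 m is 0.6.

```bash
echo '[[1, [0.2, 0.34, 0.6], 0], [1, [0, 0, 0.8], 0], [1, [0, 0, 0.8], 0], [1, [0, 0, 0.6], 0], [1, [0, 0, 0], 0], [1, [0, 0, 0], 0]]' | python3 shift.py >/dev/null
python3 w.py 0.4985 0.321 0.027 1.598
```

```text
t 3.8 pos [0.4989 0.316  0.0917] psi 1.598 toolz [-0.001 -0.    -1.   ] tool shift [ 0.0051 -0.0002  0.0647] turn -0.0 F [-0.2  1.3  1.7] 0.999077315438633
```

Converted, 0.025 m is 0.5, 0.015 m is 0.3.

```bash
echo '[[1, [0.1, 0, 0.5], 0], [1, [0, 0, 0.5], 0], [1, [0, 0, 0.3], 0], [1, [0, 0, 0], 0], [0, [0, 0, 0], 0], [0, [0, 0, 0], 0], [0, [0, 0, 0], 0], [0, [0, 0, 0], 0], [0, [0, 0, 0], 0], [0, [0, 0, 0], 0]]' | python3 shift.py 60
python3 w.py 0.4985 0.321 0.06 1.598
```

```text
t: 4.8
tcp_pos: [0.499, 0.3209, 0.0269]
ee_rot: [2.191, 2.251, 0.001]
wrist_force: [-1.0, -1.1, 6.2]
width: 0.201
grip_force: 59.0
t 4.8 pos [0.499  0.3209 0.0269] psi 1.5977 toolz [ 0.001  0.    -1.   ] tool shift [ 0.0001 -0.0005 -0.0331] turn -0.0003 F [-1.  -1.1  6.2] 0.20097101249238725
```

Converted, -0.035 m is -0.7, -0.03 m is -0.6, -0.06 rad / 3.1416 = -0.0191.

```bash
echo '[[0, [0, 0, -0.6], 0], [0, [0, 0, -0.7], 0], [0, [-0.6, 0.4, 0], -0.0191], [0, [-0.6, 0.4, 0], -0.0191], [0, [-0.6, 0.3, 0], -0.0191], [0, [-0.6, 0.3, 0], -0.0191], [0, [-0.6, 0.4, 0], -0.0172], [0, [0, 0, 0], 0], [0, [0, 0, 0], 0]]' | python3 shift.py >/dev/null
python3 w.py 0.5863 0.128 0.09 1.8915
python3 - <<'E'
from h import *
for n in("side","top"): cv2.imwrite(f"pics/{n}2.png",cam.snapshot(n)[:,:,::-1])
E
```

```text
t 5.7 pos [0.6096 0.1847 0.0908] psi 1.8892 toolz [-0.001 -0.    -1.   ] tool shift [-0.0466 -0.0399  0.0008] turn -0.0023 F [-0.6  0.9  0.2] 0.20171975426068617
```

View pics/side2.png

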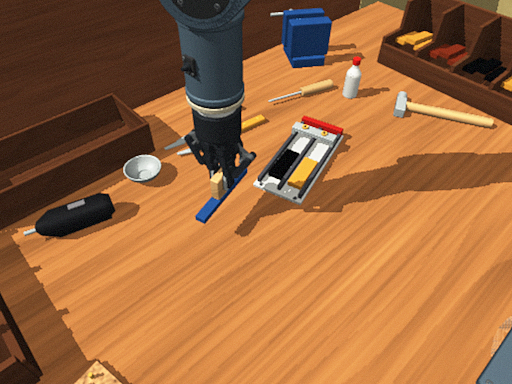

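The side view shows the stick hanging level in the gripper, with its sole running from (205,215) to (250,157) and pointing at the open end of the jig. Next I'll move it to the channel entry and lower it.

Converted, 0.025 m is 0.5, -0.023 m is -0.46, -0.002 rad / 3.1416 = -0.0006.

```bash
echo '[[0, [-0.46, -0.4, 0], -0.0006], [0, [-0.46, -0.4, 0], 0], [0, [0, 0, 0], 0], [0, [0, 0, 0.5], 0], [0, [0, 0, 0.4], 0], [0, [0, 0, 0], 0], [0, [0, 0, 0], 0]]' | python3 shift.py >/dev/null
python3 w.py 0.5863 0.128 0.038 1.8915
python3 - <<'E'
from h import *
ims=[cam.snapshot(n)[:,:,::-1] for n in("side","top")]
a=cv2.resize(ims[0][90:240,180:380],(400,300));b=cv2.resize(ims[1][100:250,200:400],(400,300))
cv2.imwrite("pics/e3.png",np.hstack([a,b]))
E
```

```text
t 6.5 pos [0.5856 0.1308 0.0466] psi 1.8955 toolz [-0.001  0.    -1.   ] tool shift [-0.0029 -0.0002  0.0086] turn 0.004 F [ 0.7 -0.4 -0. ] 0.198090866304316
```

View pics/e3.png

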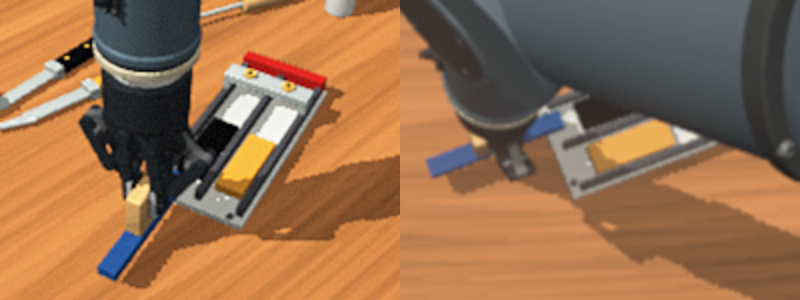

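The crops show the stick's tip at (170,200) left and (560,118) right, entering between the walls of the black channel with no contact force. I'll lower it the rest of the way and begin the push.

Converted, -0.015 m is -0.3, 0.009 m is 0.18, 0.004 rad / 3.1416 = 0.0013.

```bash
echo '[[0, [-0.06, 0, 0.18], 0.0013], [0, [0, 0, 0], 0], [0, [-0.3, 0, 0], 0], [0, [-0.3, 0, 0], 0], [0, [-0.3, 0, 0], 0], [0, [0, 0, 0], 0]]' | python3 shift.py >/dev/null
python3 w.py 0.6255 0.0097 0.038 1.8915
```

```text
t 7.2 pos [0.6021 0.0794 0.0371] psi 1.8848 toolz [ 0.    -0.002 -1.   ] tool shift [-0.0735  0.0007 -0.0007] turn -0.0067 F [ 0.3 -0.1 -1.4] 0.1985966989489327
```

Converted, -0.015 m is -0.3, -0.004 m is -0.08, -0.003 rad / 3.1416 = -0.001.

```bash
echo '[[0, [-0.3, 0, 0], -0.001], [0, [-0.3, 0, 0], 0], [0, [-0.3, 0, 0], 0], [0, [-0.3, 0, 0], 0], [0, [-0.08, 0, 0], 0], [0, [0, 0, 0], 0]]' | python3 shift.py >/dev/null
python3 w.py 0.6255 0.0097 0.038 1.8915
```

```text
t 7.8 pos [0.6214 0.022  0.0371] psi 1.8911 toolz [-0. -0. -1.] tool shift [-0.0129  0.     -0.0009] turn -0.0004 F [-0.4 -0.1 -1.1] 0.20490812596106128
```

Converted, -0.004 m is -0.08, -0.002 m is -0.04.

```bash
echo '[[0, [-0.08, 0, 0], 0], [0, [-0.04, 0, 0], 0], [0, [-0.04, 0, 0], 0], [0, [0, 0, 0], 0]]' | python3 shift.py >/dev/null
python3 w.py 0.6255 0.0097 0.038 1.8915
```

```text
t 8.2 pos [0.6238 0.0156 0.0373] psi 1.893 toolz [ 0. -0. -1.] tool shift [-0.0061 -0.0003 -0.0007] turn 0.0015 F [-1.3 -0.8 -0.2] 0.19859681072677132
```

Converted, -0.002 m is -0.04.

```bash
echo '[[0, [-0.04, 0, 0], 0], [0, [-0.04, 0, 0], 0], [0, [0, 0, 0], 0]]' | python3 shift.py >/dev/null
python3 w.py 0.6255 0.0097 0.038 1.8915; echo '[[0, [-0.04, 0, 0], 0], [0, [0, 0, 0], 0]]' | python3 shift.py >/dev/null
python3 w.py 0.6255 0.0097 0.038 1.8915
```

```text
t 8.5 pos [0.6251 0.0114 0.0373] psi 1.8925 toolz [-0. -0. -1.] tool shift [-0.0017 -0.0002 -0.0007] turn 0.001 F [ 1.4 -0.  -0.3] 0.19691953475317914
t 8.7 pos [0.6258 0.0095 0.0373] psi 1.8924 toolz [-0. -0. -1.] tool shift [ 0.0003 -0.0002 -0.0007] turn 0.0009 F [ 1.2  0.7 -0.2] 0.20249008240439992
```

Converted, -0.0015 m is -0.03.

```bash
echo '[[0, [-0.03, 0, 0], 0], [0, [0, 0, 0], 0]]' | python3 shift.py >/dev/null
python3 w.py 0.6255 0.0097 0.038 1.8915; echo '[[0, [-0.03, 0, 0], 0], [0, [0, 0, 0], 0]]' | python3 shift.py >/dev/null
python3 w.py 0.6255 0.0097 0.038 1.8915
python3 - <<'E'
from h import *
ims=[cam.snapshot(n)[:,:,::-1] for n in("side","top")]
a=cv2.resize(ims[0][90:240,200:400],(400,300));b=cv2.resize(ims[1][100:250,220:420],(400,300))
cv2.imwrite("pics/e4.png",np.hstack([a,b]))
E
```

```text
t 8.9 pos [0.626  0.0094 0.0374] psi 1.8934 toolz [-0.     0.001 -1.   ] tool shift [ 0.0004 -0.0003 -0.0006] turn 0.0019 F [-2.8  4.   1. ] 0.20319375954285418
t 9.1 pos [0.6261 0.0094 0.0375] psi 1.8944 toolz [-0.001  0.002 -1.   ] tool shift [ 0.0005 -0.0004 -0.0005] turn 0.0029 F [-3.7  7.1  3. ] 0.2009537573023373
```

View pics/e4.png

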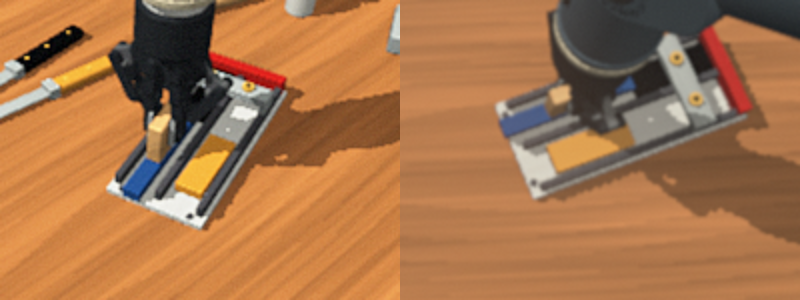

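The stick is in the channel with its tip at (625,85). The black scale lies under the bridge against the red stop, at the expected position with 8 N contact, and yellow is unmoved. Now I'll back off, lift, and go beside the jig.

Converted, -0.04 m is -0.8, -0.039 m is -0.78.

```bash
echo '[[0, [0.08, 0, 0], 0], [0, [0.2, 0, 0], 0], [0, [0, 0, -0.4], 0], [0, [0, 0, -0.7], 0], [0, [0, -0.7, 0], 0], [0, [0, -0.8, 0], 0], [0, [0, -0.8, 0], 0], [0, [0, -0.78, 0], 0], [0, [0, 0, 0], 0], [0, [0, 0, 0], 0]]' | python3 shift.py >/dev/null
python3 w.py 0.4778 -0.0344 0.027 1.8915
```

```text
t 10.2 pos [ 0.476  -0.0287  0.0927] psi 1.8922 toolz [ 0.001 -0.001 -1.   ] tool shift [-0.0059 -0.0001  0.0657] turn 0.0007 F [ 0.8  0.2 -0.5] 0.19975223404753353
```

Converted, 0.03 m is 0.6, 0.02 m is 0.4.

```bash
echo '[[0, [0, 0, 0.6], 0], [0, [0, 0, 0.4], 0], [0, [0, 0, 0.2], 0], [0, [0, 0, 0.08], 0], [0, [0, 0, 0], 0], [0, [0, 0, 0], 0]]' | python3 shift.py >/dev/null
python3 w.py 0.4778 -0.0344 0.027 1.8915
```

```text
t 10.8 pos [ 0.4768 -0.0282  0.0289] psi 1.893 toolz [ 0.001  0.    -1.   ] tool shift [-0.0062 -0.001   0.0019] turn 0.0015 F [ 0.4 -0.6 -0.4] 0.20322246526801654
```

Converted, 0.0015 m is 0.03, 0.001 m is 0.02.

```bash
echo '[[0, [0, 0, 0.03], 0], [0, [0, 0, 0.02], 0], [0, [0, 0, 0], 0], [0, [0, 0, 0], 0]]' | python3 shift.py 
echo '[[0.25, [0, 0, 0], 0], [0.35, [0, 0, 0], 0], [0.5, [0, 0, 0], 0], [0.5, [0, 0, 0], 0], [0.5, [0, 0, 0], 0], [0.5, [0, 0, -0.3], 0], [0.5, [0, 0, -0.6], 0], [0.5, [0, 0, -1], 0], [0.5, [0, 0, -1], 0], [0.5, [0, 0, -1], 0]]' | python3 shift.py
```

```text
t: 11.2
tcp_pos: [0.4768, -0.0285, 0.0268]
ee_rot: [1.836, 2.547, 0.001]
wrist_force: [-1.3, 0.5, 10.1]
width: 0.202
grip_force: 60.5
t: 12.2
tcp_pos: [0.4755, -0.0282, 0.2227]
ee_rot: [-1.835, -2.548, -0.0]
wrist_force: [1.3, -0.5, 0.2]
width: 0.496
grip_force: 0.0
```

Converted, 0.05 m is 1, -0.03 m is -0.6.

```bash
echo '[[0.5, [0, -0.6, -0.6], 0], [0.5, [1, 0, 0], 0], [0.5, [1, 0, 0], 0], [0.5, [1, 0, 0], 0], [0.5, [1, 0, 0], 0], [0.5, [1, 0, 0], 0], [0.5, [1, 0, 0], 0], [0.5, [1, 0, 0], 0], [0.5, [0, 0, 0], 0]]' | python3 shift.py
python3 - <<'E'
from h import *
ims=[cam.snapshot(n)[:,:,::-1] for n in("side","top")]
a=cv2.resize(ims[0][90:240,200:400],(400,300));b=cv2.resize(ims[1][100:265,220:440],(400,300))
cv2.imwrite("pics/e5.png",np.hstack([a,b]))
E
```

```text
t: 13.1
tcp_pos: [0.3333, 0.3011, 0.2516]
ee_rot: [-1.821, -2.556, -0.006]
wrist_force: [0.1, -0.1, 0.6]
width: 0.499
grip_force: 0.0
```

View pics/e5.png

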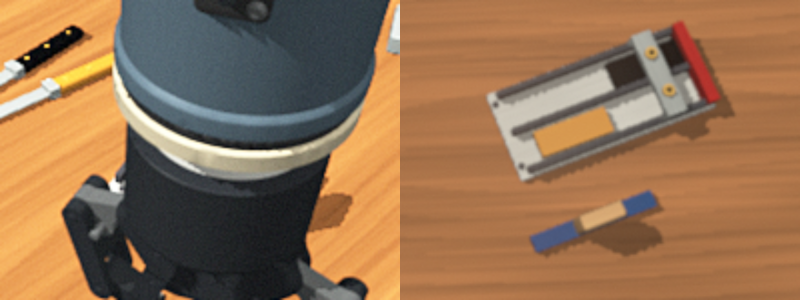

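The top crop shows the black scale running from (610,76) under the bridge to the red stop. Yellow is at (575,131), about where it started, and the stick stands upright on its sole at (595,222), released. I'll check the black scale's rear edge numerically and hand in.

Run:
```python
from h import *
p=plane("top",(220+211/1.818,100+76/1.818),.02)[:2]-[.6201,-.0505]
c,s=np.cos(-1.2505),np.sin(-1.2505);x=p@[c,s];print("rear x",x,"centre",x+.045)
if .055<x+.045<.075: print(bot.finish_job())
```

```text
rear x 0.019482544765020607 centre 0.0644825447650206
the job is handed in; nothing more can be done
None
```

The job is handed in, with no verdict returned: the black scale measured home against the stop (centre at about x = 64.5 mm), the yellow scale looked unmoved, and the push stick stands released on its sole beside the jig, at about 13 s of the 43 s allowed.

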